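# Turn over the round marker beside the mahjong table

## Robot

A 6-joint arm with a two-finger parallel gripper is mounted at the origin on the work surface. World frame = base frame: x ahead of the robot, y to its left, z up, the work surface at z = 0. Lengths are in m, angles in rad, forces in N, time in s.
With the tool pointing down it reaches from about 0.3 to 1 m from the base axis. Payload 5.1 kg.
Tool frame: the origin (TCP) lies on the centre line of the jaws, within the pads' length; the fingertips stand 25 mm ahead of it and the grasp point (between the pads) lies 6 mm ahead of it (finger_overhang is the distance from the TCP to the fingertips, in m); x points along the fingers, z is the direction in which the jaws open and shut, and the axes are right-handed (so a half turn about x gives the same grasp; the last joint's range is limited). The gripper opens to 95 mm and grips with 3 to 60 N. Pads are 20 mm wide; open, the fingers measure 119 mm over their backs; the gripper's body (75 mm by 180 mm) begins 59 mm behind the grasp point.
Start: joints at [1.149, 0.124, 1.65, -0, 1.367, -0.083], TCP at [0.216, 0.613, 0.24] pointing down, gripper open.
Joint ranges: [-2.61, 2.61], [-1.02, 2.33], [0.03, 2.71], [-1.35, 4.49], [0.32, 2.68], [-2.91, 2.91]. Speed limits (rad/s): [2.57, 2.57, 3.14, 3.14, 3.14, 3.14].

## Interface

Orientations are given as [roll, pitch, yaw] about the fixed x, y, z axes, in that order (R = Rz(yaw) Ry(pitch) Rx(roll)).
In Python, from plant import * gives the robot as it stands.
- The arm moves only by the tool step_arm, never from a script. Its argument "targets" is a list that holds one entry, the list of rows, each a list of 4 numbers: the shift along the tool's x, y, z in cm, then the turn about the tool's x in degrees. In form: [[[x, y, z, yaw], ...]]. A call has 1 to 12 rows; each row is the pose to reach, as a shift and turn from the pose commanded when the call began, along the tool's axes at that moment; what a row does not reach only later rows make up. A row lasts 1/8 s, in which the tool goes at most 62.5 mm and 10.7 degrees, less where a joint would pass 70% of its speed; a pose out of reach is approached as far as the arm can. A call with a gripper value outside its range is refused whole. "grip" is the finger opening in cm, from 0 to 9.51, set as the call begins (left out, the last holds). The fingers move at their own pace and stop on an object; "squeeze" is the grip in N (left out, the last holds). Time passes only in rows, so rows that repeat a pose let the fingers close. It gives the time, the measured TCP pose, the force and the opening at its end, in the units of the state.
- observe(): the state, without advancing time (a new reading comes with each control period).
- grab_frame(name): name is "side" or "top" or "wrist"; returns the picture (420x560x3 uint8, red, green, blue); there is no depth.
- camera_params(name): a dict with "vfov" (degrees; the focal length in pixels is half the picture's height over the tangent of half this angle, whatever the lens; pixels are square), "cx", "cy" (the principal point, pixels), "R" (3x3) and "t" (3): a world point X has camera coordinates R X + t. Camera axes: x right, y down, z forward; pixel columns grow to the right and rows downward; lengths in m; the calibration is good to about 2 mm. A picture is of the moment at which its call begins: read the wrist's pose just before it. camera_params takes no time and is no camera call; for the wrist camera it gives the pose at the moment of the call.
- sign_off(): hands the job in, once; it reports no verdict.
Trained networks look in the newest picture that a camera, given by its name, has taken for a name from the list of things; names that differ only in an ending like _2 or _b are one class to them, and where a whole thing is asked for, a point or a joint stands for the part that bears it (a point fixed in the world has none). Each returns a list of dicts, best first, with "conf" (0 to 1); they miss things now and then, are a little off and sometimes report something else, mostly with a low value. They report only what shows in the picture. A call takes as long as a camera call.
- regions_of(camera, label): "pixels" (420x560 bool, what is visible of it) and "bbox" ([left, top, right, bottom] in pixels, round what is visible of it).
- mark_of(camera, label): "position" ([column, row] in pixels: a listed point, or the origin of a listed thing).
The state is a dict: "clock": time; "joints": joint angles; "qd": joint speeds; "joint_torque": joint torques, N m; "ee_pos": TCP position; "orientation": TCP orientation; "contact_force": force on the tool from outside, world axes, zero at the start; "moment": the same for the moment, N m; "finger_gap": opening from 0.0 (shut) to 1.0 (fully open).
Only numpy, scipy, OpenCV 4.12 (cv2) and the standard library are available. Lean on these libraries where they do the work, as an engineer would, in place of code of your own. Each camera call takes 0.05 s, during which the arm holds its last target.

## Task

A new round is starting: turn over the oblong marker plaque on the rubber mat, so that its dotted face shows and its plain bamboo back is underneath, and leave it lying flat on the rubber mat. Do not throw it or let it drop from a height. Leave the round plaque where it lies and do not knock the soda bottle about.

Things in the scene. Friction and masses are not known exactly. Their poses are not given: they have to be found in the camera images.
- marker: The oblong plaque to turn over: rigid slab 54 x 34 x 16 mm, 42 g, lying flat on the rubber mat, plain bamboo back up; its ivory face, underneath, bears six dark dots. Origin at its centre (8 mm from each face); x along the 54 mm, y along the 34 mm, z out of the bamboo back: up at the start, down at the end. Stood on an end (54 mm high) or a long side (34 mm high) it stays until pushed over.
- disc: A bystander: round plaque of the same make, 46 mm in diameter, 16 mm thick, also lying on the rubber mat bamboo back up. It and the oblong plaque lie about 150 mm apart, towards the mat's left and right ends, either one on either side. Origin at its centre.
- mat: The thin flat black rubber bar mat, fixed to the cart top: 180 mm (its x) by 300 mm (its y), 4 mm thick. Origin at the centre of its underside, at the height of the cart top (z = 0); its upper face is 4 mm above.
- bottle: An empty green glass soda bottle standing on the cart top to the right of the mat, 60 mm in diameter and 217 mm tall; a bystander, to be left alone. Origin at the centre of its foot, z along its axis.

How it is judged:
By the outcome, as a careful person would: the job done as asked, in the order asked, and still so for the second after the job is handed in, with the robot touching nothing.
It also fails if it takes over 51 s, if anything falls off the work surface, if the arm or the gripper's body presses on something with over 40 N, if the wrist force passes 120 N, or if a joint passes its speed limit or range.

## Working session

There is one attempt and no reset: what is moved stays moved. The work goes in short steps, Python scripts to look and compute and a tool call to move; the robot and the scene stay as the last step left them, time stands still between calls to the robot, and variables do not carry over. Pictures are saved under pics/ and viewed, and the job is handed in when it is done.

Besides the shell and the picture viewer there is one more tool, called after "Emit:" by a JSON object that holds its "method" and its "body", one argument or row to a line. step_arm: Moves the arm, as the interface text tells. Its arguments: {"type":"object","properties":{"targets":{"type":"array","items":{"type":"array","items":{"type":"array","items":{"type":"number"}}}},"grip":{"type":"number"},"squeeze":{"type":"number"}},"required":["targets"]}

```bash
mkdir -p pics; ls; python3 - <<'E'
from plant import *
import cv2
s=observe();print(s)
for n in("side","top","wrist"):
    f=grab_frame(n);cv2.imwrite(f"pics/a_{n}.png",f[:,:,::-1])
    p=camera_params(n);print(n,p)
    for l in("marker","disc","bottle","mat"):
        try:
            print(l,[(round(d["conf"],2),d["bbox"]) for d in regions_of(n,l)][:2],[(round(d["conf"],2),d["position"]) for d in mark_of(n,l)][:2])
        except Exception as e: print(e)
E
```

```text
pics
{'clock': 0.0, 'joints': array([ 1.14941572e+00,  1.24526021e-01,  1.65166157e+00,  1.15555275e-05,
        1.36749721e+00, -8.26361935e-02]), 'qd': array([ 0.00028097, -0.00178616,  0.00014611, -0.00119771,  0.00089402,
        0.00065425]), 'joint_torque': array([ 1.31472847e-03, -4.17601776e+01, -3.59929276e+01,  7.76307844e-02,
        4.91980556e-02, -2.00376639e-04]), 'ee_pos': array([0.21580288, 0.61250832, 0.23838081]), 'orientation': array([ 3.05354931,  1.56870415, -1.99758643]), 'contact_force': array([-0.6245825 ,  0.48698267,  0.13393975]), 'moment': array([ 0.00199794, -0.00127075, -0.02384513]), 'finger_gap': 1.0031269049285898}
side {'vfov': 50.53084792540424, 'cx': 280.6089981300634, 'cy': 208.58325010000215, 'R': array([[ 9.89941280e-01, -1.41478716e-01,  1.85882905e-04],
       [-8.63966620e-02, -6.05565807e-01, -7.91091442e-01],
       [ 1.12035165e-01,  7.83118016e-01, -6.11697879e-01]]), 't': array([-5.46510496e-01,  4.78207975e-04,  1.08213129e+00])}
marker [(0.49, [276.4, 180.7, 297.6, 195.5])] []
disc [(0.67, [266.8, 155.1, 282.1, 164.0])] [(0.68, [273.7
[... 423 characters left out ...]
.08634092])}
marker [(0.71, [204.3, 173.3, 222.2, 199.4])] [(0.66, [214.1, 183.3])]
disc [(0.9, [134.6, 182.3, 156.2, 201.6]), (0.65, [203.6, 173.0, 222.7, 198.5])] [(0.58, [141.4, 195.2])]
bottle [(0.89, [424.7, 141.3, 482.3, 179.8])] [(0.68, [436.8, 166.5])]
mat [(0.76, [106.0, 146.3, 249.1, 245.5])] [(0.65, [177.6, 196.0])]
wrist {'vfov': 69.10301792877372, 'cx': 278.1557028209849, 'cy': 207.54043497180695, 'R': array([[ 3.32884596e-01,  9.42967570e-01,  9.32964260e-05],
       [ 9.09446427e-01, -3.21077169e-01,  2.64228402e-01],
       [ 2.49188770e-01, -8.78727168e-02, -9.64460130e-01]]), 't': array([-0.65054198, -0.02950284,  0.39015169])}
marker [] []
disc [] []
bottle [] []
mat [] []
```

View pics/a_top.png

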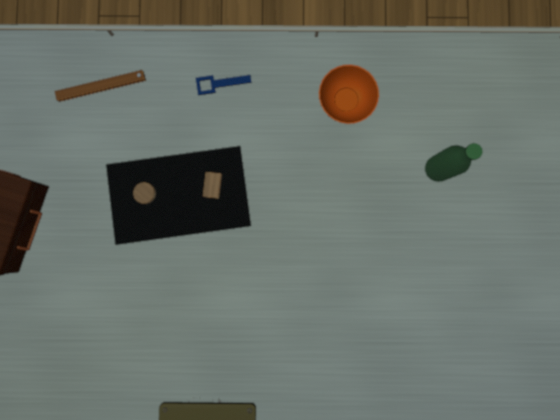

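View pics/a_side.png

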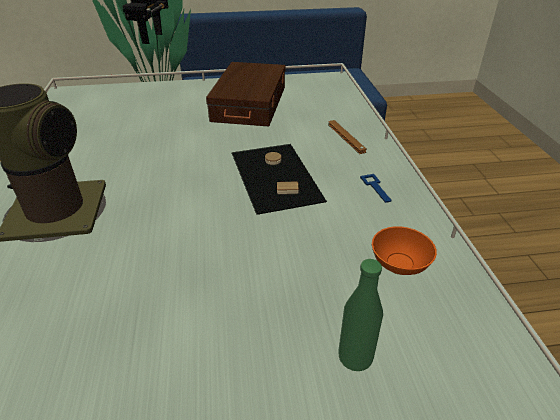

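View pics/a_wrist.png

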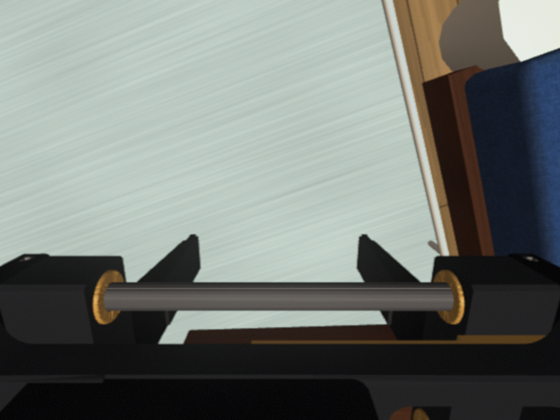

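Top view: marker at about (213,186), to the right of the disc at (144,193). The bottle foot is at (437,167), far from both. Next I'll work out world positions.

```bash
cat > h.py <<'E'
from plant import *
import numpy as np, cv2
from scipy.spatial.transform import Rotation as Ro
def ray(n,uv,z,p=None):
    p=p or camera_params(n); f=210/np.tan(np.radians(p["vfov"]/2))
    d=np.array([(uv[0]-p["cx"])/f,(uv[1]-p["cy"])/f,1.]);R=np.array(p["R"]);t=np.array(p["t"])
    c=-R.T@t; w=R.T@d; return c+w*(z-c[2])/w[2]
def toolR(s): return Ro.from_euler("xyz",s["orientation"]).as_matrix()
def rect(n,l,z):
    r=regions_of(n,l)
    if not r: return None
    m=r[0]["pixels"].astype(np.uint8); c=max(cv2.findContours(m,0,1)[0],key=cv2.contourArea)[:,0,:]
    p=camera_params(n); w=np.array([ray(n,u,z,p)[:2] for u in c],np.float32)
    return r[0]["conf"],cv2.minAreaRect(w*1000)
E
python3 - <<'E'
from h import *
for n in("top","side"):
    grab_frame(n)
    for l,z in(("marker",.016),("disc",.016),("mat",.004)):
        print(n,l,rect(n,l,z))
s=observe();print(toolR(s).round(3),s["clock"])
print(ray("top",(437,167),0))
E
```

```text
top marker (0.56, ((570.142333984375, -2.296712875366211), (33.67081832885742, 54.56014633178711), 84.63607025146484))
top disc (0.85, ((552.5615234375, 144.72299194335938), (46.0749397277832, 45.691062927246094), 1.3307313919067383))
top mat (0.92, ((548.2545776367188, 72.73240661621094), (180.36048889160156, 301.87646484375), 8.286275863647461))
side marker (0.47, ((567.758544921875, -12.61270523071289), (48.481441497802734, 53.21391677856445), 81.88219451904297))
side disc (0.59, ((549.9638061523438, 134.7374725341797), (64.209716796875, 39.10087203979492), 83.35452270507812))
side mat (0.94, ((546.5170288085938, 69.2298812866211), (184.4566192626953, 311.48419189453125), 8.80539321899414))
[[ 0.    -0.943  0.332]
 [-0.     0.332  0.943]
 [-1.    -0.    -0.   ]] 1.75
[ 0.61237258 -0.49811253  0.        ]
```

Emit:
{"method": "step_arm", "body": {
  "targets": [
    [[0,-50.7,-47,-14],[0,-50.7,-47,-14],[0,-50.7,-47,-14],[0,-50.7,-47,-14],[0,-50.7,-47,-14],[0,-50.7,-47,-14],[2,-50.7,-47,-14],[4,-50.7,-47,-14],[6,-50.7,-47,-14],[9,-50.7,-47,-14],[11,-50.7,-47,-14],[12,-50.7,-47,-14]]
  ],
  "grip": 6,
  "squeeze": 3
}}

```text
clock: 3.25
ee_pos: [0.5386, -0.0011, 0.1184]
orientation: [2.197, 1.571, -2.612]
contact_force: [0.7, -0.1, 0.5]
finger_gap: 0.628
```

```bash
python3 - <<'E'
from h import *
s=observe();print(s["clock"],s["ee_pos"],toolR(s).round(3),s["finger_gap"])
n="wrist";p=camera_params(n);f=grab_frame(n);cv2.imwrite("pics/b_wrist.png",f[:,:,::-1])
print(rect(n,"marker",.020)); R=np.array(p["R"]);print(-R.T@np.array(p["t"]))
f=grab_frame("top");cv2.imwrite("pics/b_top.png",f[:,:,::-1])
E
```

```text
3.25 [ 0.53855262 -0.00112695  0.11842205] [[-0.    -0.995  0.097]
 [-0.     0.097  0.995]
 [-1.     0.    -0.   ]] 0.6275265063784828
(0.83, ((562.850341796875, -1.1168098449707031), (33.989261627197266, 58.20875930786133), 83.48384857177734))
[0.46481676 0.00663138 0.26290387]
```

View pics/b_wrist.png

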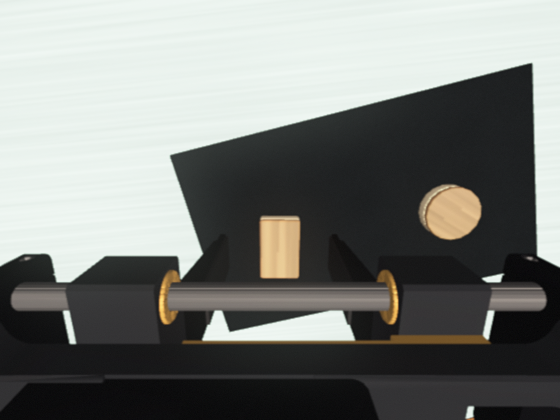

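```bash
python3 - <<'E'
from h import *
p=camera_params("wrist")
f=cv2.imread("pics/b_wrist.png")
cv2.imwrite("pics/b_crop.png",cv2.resize(f[195:310,190:390],None,fx=4,fy=4,interpolation=cv2.INTER_CUBIC))
for u in((261,221),(299,221),(260.5,278),(299.5,278)): print(u,ray("wrist",u,.020,p).round(4))
print(ray("wrist",(262,216),.004,p))
grab_frame("top");print(rect("top","marker",.02))
E
```

```text
(261, 221) [ 0.5391 -0.0135  0.02  ]
(299, 221) [0.5422 0.018  0.02  ]
(260.5, 278) [ 0.5913 -0.0198  0.02  ]
(299.5, 278) [0.5946 0.0143 0.02  ]
[ 0.53956453 -0.01353698  0.004     ]
None
```

View pics/b_crop.png

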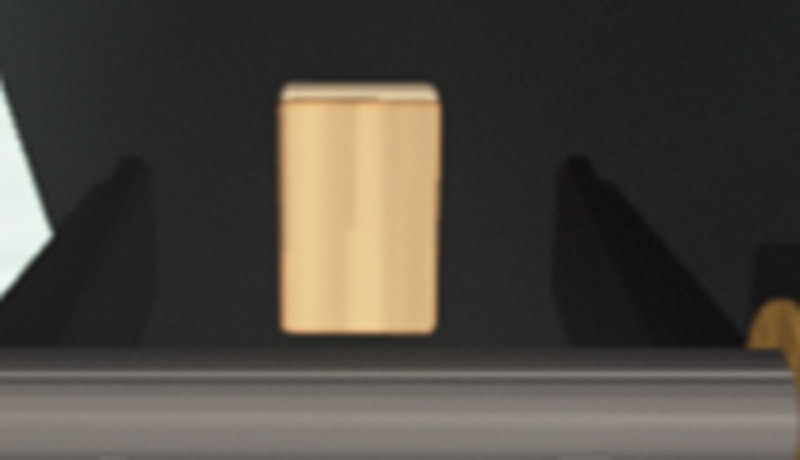

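View pics/b_top.png

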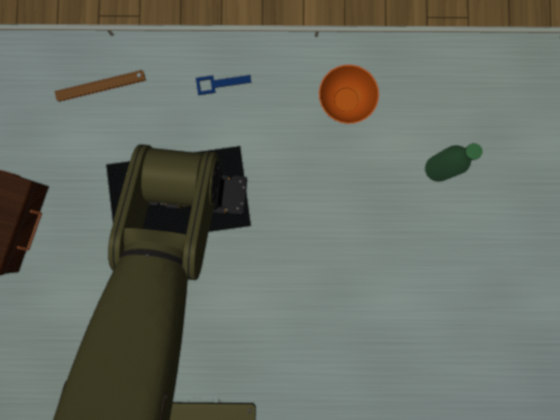

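Wrist view: marker top face spans columns 261–299 and rows 221–278, about 34 x 53 mm. Its centre is near (0.567, 0.000), with its axis about −5.5° from x. I'll pinch the far end lightly, at the pad edge, so it can swing.

Emit:
{"method": "step_arm", "body": {
  "targets": [
    [[0,-6,0.3,0],[4,-6,0.3,0],[7,-6,0.3,0],[8.1,-6,0.3,0],[8.1,-6,0.3,0]]
  ],
  "grip": 6
}}

```text
clock: 4.12
ee_pos: [0.5982, -0.0007, 0.0395]
orientation: [-1.552, 1.57, -0.075]
contact_force: [1.5, 0.2, 0.4]
finger_gap: 0.63
```

Emit:
{"method": "step_arm", "body": {
  "targets": [
    [[0,0,0,0],[0,0,0,0],[0,0,0,0],[0,0,0,0],[0,0,0,0],[0,0,0,0]]
  ],
  "grip": 2.5,
  "squeeze": 3
}}

```text
clock: 4.88
ee_pos: [0.5987, -0.0016, 0.0394]
orientation: [-1.692, 1.569, -0.216]
contact_force: [-0.4, 0.4, 4.6]
finger_gap: 0.357
```

```bash
python3 - <<'E'
from h import *
f=grab_frame("wrist");cv2.imwrite("pics/c_wrist.png",f[:,:,::-1])
print(observe()["clock"])
E
```

```text
4.925
```

View pics/c_wrist.png

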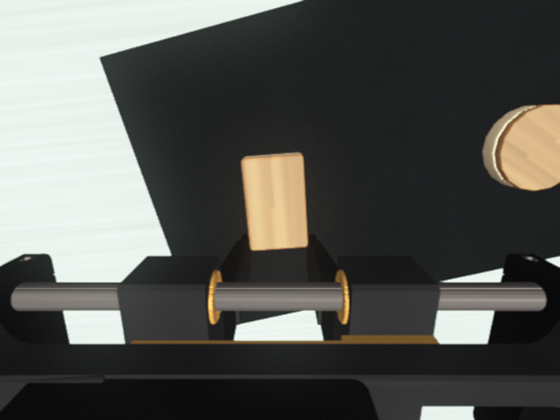

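The wrist view shows the pads holding the far end (row 248), with a gap of 33.9 mm. Now I'll lift and see whether it swings.

Emit:
{"method": "step_arm", "body": {
  "targets": [
    [[-1,0,0,0],[-3,0,0,0],[-5,0,0,0],[-6,0,0,0],[-6,0,0,0]]
  ]
}}

```text
clock: 5.55
ee_pos: [0.5989, -0.0015, 0.1004]
orientation: [-1.565, 1.568, -0.089]
contact_force: [-0.2, -0.2, -0.7]
finger_gap: 0.363
```

```bash
python3 - <<'E'
from h import *
f=grab_frame("wrist");g=grab_frame("side")
cv2.imwrite("pics/d.png",np.hstack([cv2.resize(f[:,:,::-1],None,fx=.75,fy=.75),cv2.resize(g[80:240,200:380,::-1],(360,315),interpolation=cv2.INTER_CUBIC)]))
E
```

```text
(no output)
```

View pics/d.png

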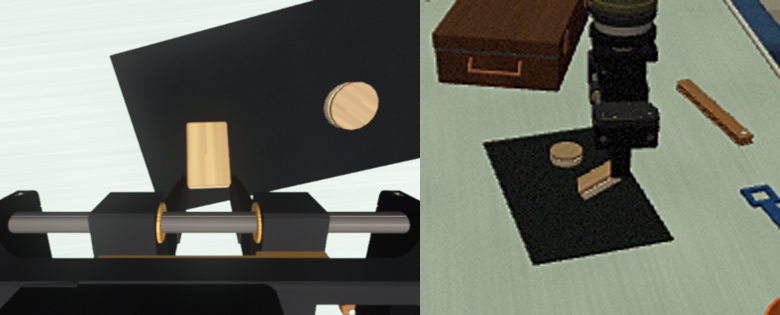

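Emit:
{"method": "step_arm", "body": {
  "targets": [
    [[0,0,0,0],[0,0,0,0]]
  ]
}}

```text
clock: 5.9
ee_pos: [0.5976, -0.0014, 0.0978]
orientation: [1.593, 1.569, 3.069]
contact_force: [-0.3, 0.5, -0.2]
finger_gap: 0.355
```

```bash
cat > look.py <<'E'
from h import *
import sys
f=grab_frame("wrist");g=grab_frame("side")
cv2.imwrite(f"pics/{sys.argv[1]}.png",np.hstack([cv2.resize(f[60:420,130:430,::-1],(400,480)),cv2.resize(g[130:220,245:320,::-1],(400,480),interpolation=cv2.INTER_CUBIC)]))
s=observe();print(s["clock"],s["ee_pos"].round(4),toolR(s).round(3).tolist())
E
python3 look.py e
```

```text
6.0 [ 0.5978 -0.0014  0.0981] [[-0.001, -0.996, 0.094], [0.0, 0.094, 0.996], [-1.0, 0.001, -0.0]]
```

View pics/e.png

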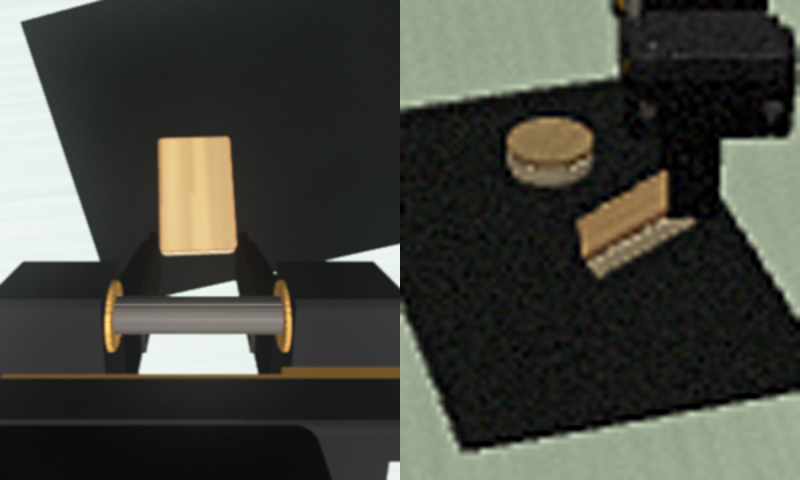

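The side view shows it hanging at about 35°, held by pad friction. I'll use upward jerks with soft stops to swing it further.

Emit:
{"method": "step_arm", "body": {
  "targets": [
    [[-6,0,0,0],[-9,0,0,0],[-11,0,0,0],[-12,0,0,0],[-12.4,0,0,0],[-12,0,0,0],[-10.5,0,0,0],[-7.5,0,0,0],[-3,0,0,0],[-3,0,0,0]]
  ]
}}

```text
clock: 7.25
ee_pos: [0.5938, -0.001, 0.1222]
orientation: [1.572, 1.559, 3.048]
contact_force: [-0.6, 0.2, -0.2]
finger_gap: 0.356
```

```bash
python3 look.py f
```

```text
7.35 [ 0.5976 -0.0014  0.128 ] [[-0.002, -0.996, 0.094], [0.0, 0.094, 0.996], [-1.0, 0.002, -0.0]]
```

View pics/f.png

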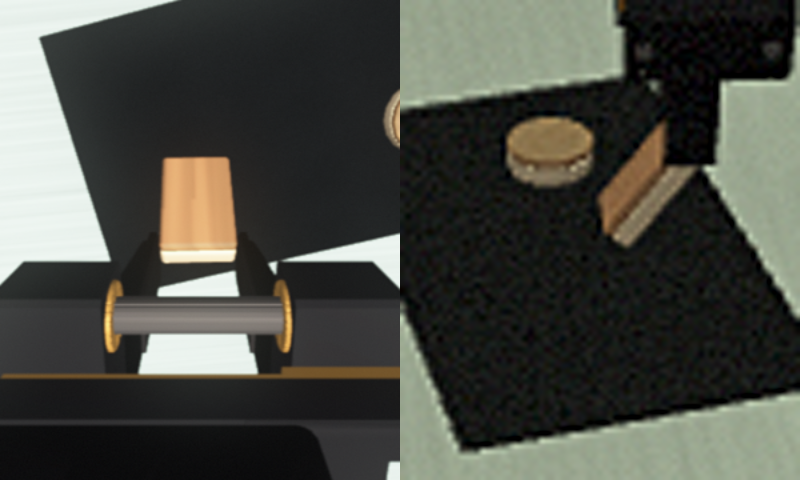

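Jerks work: it is now at about 55°. I'll do two more of the same.

Emit:
{"method": "step_arm", "body": {
  "targets": [
    [[-6,0,0,0],[-9,0,0,0],[-11,0,0,0],[-12,0,0,0],[-12.4,0,0,0],[-12,0,0,0],[-10.5,0,0,0],[-7,0,0,0],[-2,0,0,0],[-2,0,0,0]]
  ]
}}

```text
clock: 8.6
ee_pos: [0.5935, -0.001, 0.1416]
orientation: [1.572, 1.558, 3.048]
contact_force: [0.1, 0.1, -0.5]
finger_gap: 0.355
```

Emit:
{"method": "step_arm", "body": {
  "targets": [
    [[-6.2,0,0,0],[-9,0,0,0],[-11,0,0,0],[-12,0,0,0],[-12.4,0,0,0],[-12,0,0,0],[-10,0,0,0],[-5,0,0,0],[0,0,0,0],[0,0,0,0]]
  ]
}}

```text
clock: 9.85
ee_pos: [0.5932, -0.001, 0.1411]
orientation: [1.573, 1.557, 3.049]
contact_force: [-0.0, -0.5, -0.4]
finger_gap: 0.359
```

```bash
python3 look.py g
```

```text
9.95 [ 0.5977 -0.0014  0.1481] [[-0.002, -0.996, 0.094], [0.0, 0.094, 0.996], [-1.0, 0.002, -0.0]]
```

View pics/g.png

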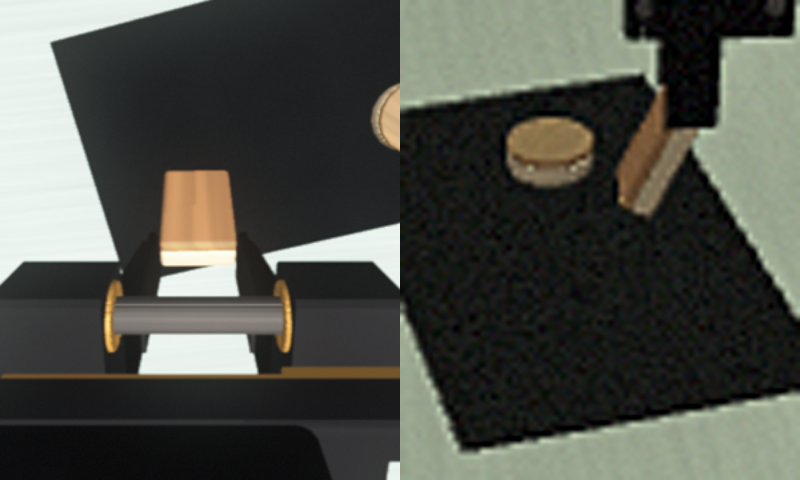

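```bash
cat > fit.py <<'E'
from h import *
from scipy.optimize import least_squares
# rows of B-bamboo edge, A-bamboo edge, A-ivory edge + columns of their ends
def fit(obs,p,s,th0):
    T=toolR(s);tcp=s["ee_pos"]; f=210/np.tan(np.radians(p["vfov"]/2));R=np.array(p["R"]);t=np.array(p["t"])
    def pts(q):
        th,fy,d,dz=q  # th tilt; A-end centre relative to tcp: fwd=-tool y dir, d ahead
        fw=-T[:,1]; up=-T[:,0]; lat=T[:,2]
        a=np.cos(th)*fw+np.sin(th)*up  # toward A
        n=-np.sin(th)*fw+np.cos(th)*up # bamboo normal
        c=tcp+fy*fw+d*T[:,0]+dz*lat-27e-3*a # centre
        out={}
        for k,(i,j) in dict(B=(-1,1),A=(1,1),Ai=(1,-1),Bi=(-1,-1)).items():
            for sg in(-1,1):
                X=R@(c+i*27e-3*a+j*8e-3*n+sg*17e-3*lat)+t
                out[k,sg]=(f*X[0]/X[2]+p["cx"],f*X[1]/X[2]+p["cy"])
        return out,c,n,a
    def res(q):
        o=pts(q)[0]; r=[]
        for (k,sg),uv in obs.items(): r+=list(np.array(o[k,sg])-uv)
        return r
    r=least_squares(res,[th0,0.0,.02,0]); o,c,n,a=pts(r.x)
    print("tilt",np.degrees(r.x[0]).round(1),"Aend fwd,down,lat mm",(r.x[1:]*1e3).round(1),"cost",r.cost.round(1)); print("centre",c.round(4),"n",n.round(3)); 
    lowest=min((c+i*27e-3*a+j*8e-3*n)[2] for i in(-1,1) for j in(-1,1)); print("lowest z",lowest.round(4))
    for k,i,j in(("Bbamboo",-1,1),("Bivory",-1,-1)): print(k,(c+i*27e-3*a+j*8e-3*n).round(4))
E
python3 - <<'E'
from fit import *
p=camera_params("wrist");s=observe()
c=lambda u,v:(130+u*.75,60+v*.75)
fit({("B",-1):c(165,171),("B",1):c(229,171),("A",-1):c(161,243),("A",1):c(235,243),("Ai",-1):c(161,265),("Ai",1):c(235,265)},p,s,1.1)
E
```

```text
tilt 65.1 Aend fwd,down,lat mm [ 1.1 29.6  0.6] cost 2.8
centre [5.875e-01 2.000e-04 9.410e-02] n [-0.902  0.085  0.422]
lowest z 0.0663
Bbamboo [0.569  0.0019 0.073 ]
Bivory [0.5834 0.0006 0.0663]
```

Emit:
{"method": "step_arm", "body": {
  "targets": [
    [[2,0,0,0],[4,0,0,0],[5.5,0,0,0],[6,0,0,0],[6.2,0,0,0],[6.2,0,0,0],[6.2,0,0,0]]
  ]
}}

```text
clock: 10.82
ee_pos: [0.5985, -0.0015, 0.0874]
orientation: [-1.56, 1.57, -0.083]
contact_force: [-0.2, -0.2, 0.4]
finger_gap: 0.356
```

```bash
python3 look.py i
```

```text
10.925 [ 0.5984 -0.0015  0.0873] [[0.001, -0.996, 0.094], [-0.0, 0.094, 0.996], [-1.0, -0.001, -0.0]]
```

View pics/i.png

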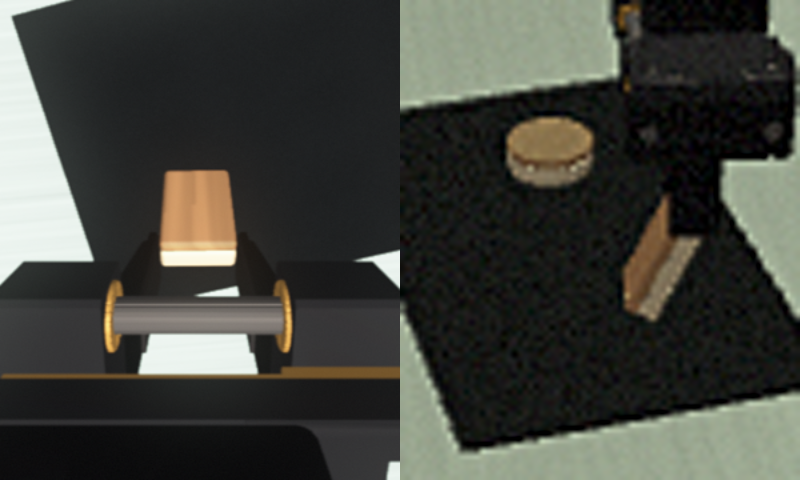

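Emit:
{"method": "step_arm", "body": {
  "targets": [
    [[0.2,0.2,0,0],[0.4,0.5,0,0],[0.5,0.8,0,0],[0.5,1.1,0,0],[0.5,1.1,0,0]]
  ]
}}

```text
clock: 11.55
ee_pos: [0.5869, -0.0004, 0.0817]
orientation: [1.706, 1.571, -3.101]
contact_force: [-0.3, 0.3, -0.8]
finger_gap: 0.356
```

```bash
python3 look.py j
```

```text
11.65 [ 5.872e-01 -4.000e-04  8.180e-02] [[0.0, -0.996, 0.094], [-0.0, 0.094, 0.996], [-1.0, -0.0, 0.0]]
```

View pics/j.png

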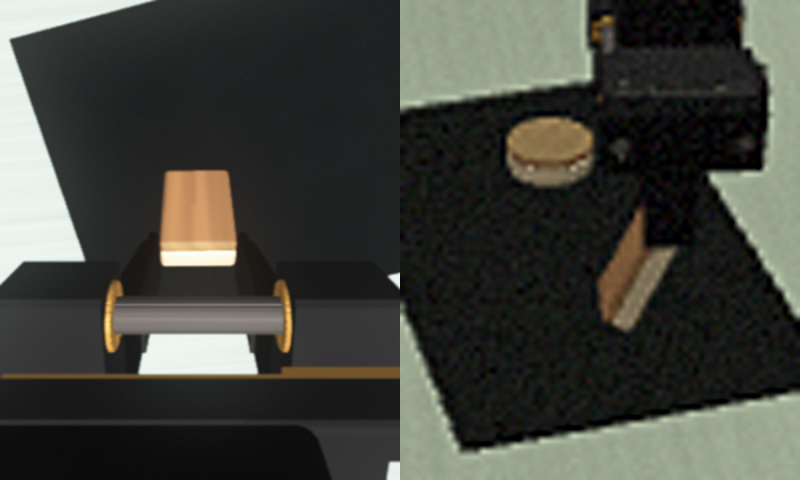

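Emit:
{"method": "step_arm", "body": {
  "targets": [
    [[0.1,0.2,0,0],[0.2,0.4,0,0],[0.3,0.7,0,0],[0.4,1.0,0,0],[0.4,1.3,0,0],[0.4,1.6,0,0],[0.4,1.6,0,0]]
  ]
}}

```text
clock: 12.52
ee_pos: [0.5708, 0.001, 0.0777]
orientation: [2.294, 1.57, -2.513]
contact_force: [-0.6, -1.6, 3.8]
finger_gap: 0.358
```

```bash
python3 look.py k
```

```text
12.625 [0.571  0.001  0.0777] [[-0.0, -0.996, 0.094], [-0.0, 0.094, 0.996], [-1.0, 0.0, -0.0]]
```

View pics/k.png

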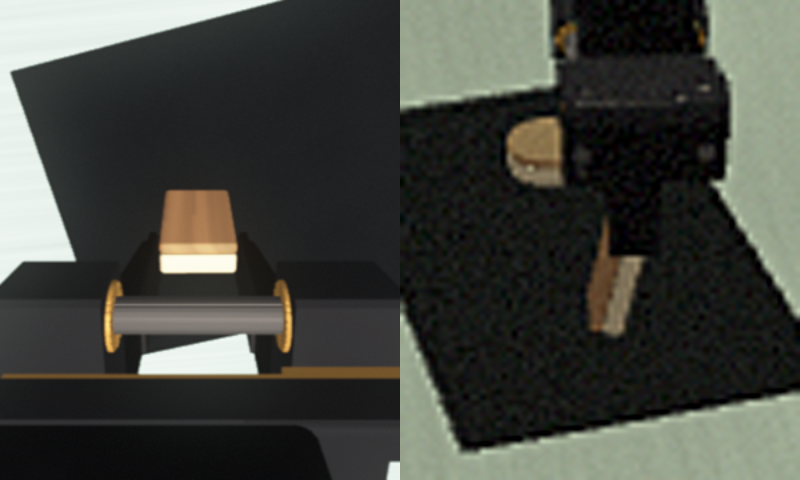

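```bash
python3 - <<'E'
from fit import *
p=camera_params("wrist");s=observe()
c=lambda u,v:(130+u*.75,60+v*.75)
fit({("B",-1):c(166,191),("B",1):c(229,191),("A",-1):c(161,249),("A",1):c(236,249),("Ai",-1):c(161,272),("Ai",1):c(236,272)},p,s,1.3)
E
```

```text
tilt 75.9 Aend fwd,down,lat mm [ 4.5 29.5  0.9] cost 9.0
centre [0.569  0.0021 0.022 ] n [-0.965  0.091  0.244]
lowest z -0.0062
Bbamboo [ 0.5547  0.0034 -0.0022]
Bivory [ 0.5701  0.0019 -0.0062]
```

Emit:
{"method": "step_arm", "body": {
  "targets": [
    [[0,0.3,0,0],[-0.1,0.6,0,0],[-0.1,0.9,0,0],[-0.1,1.2,0,0],[-0.1,1.2,0,0]]
  ]
}}

```text
clock: 13.25
ee_pos: [0.5586, 0.0024, 0.0782]
orientation: [1.421, 1.57, 2.897]
contact_force: [0.7, -0.2, -0.2]
finger_gap: 0.357
```

```bash
python3 look.py l
```

```text
13.35 [0.5591 0.0023 0.0785] [[-0.0, -0.996, 0.094], [0.0, 0.094, 0.996], [-1.0, 0.0, 0.0]]
```

View pics/l.png

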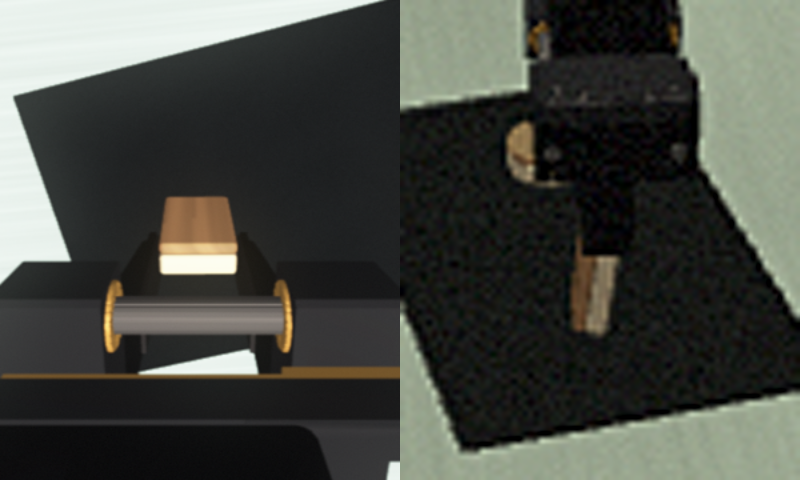

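Emit:
{"method": "step_arm", "body": {
  "targets": [
    [[0.2,0.2,0,0],[0.3,0.5,0,0],[0.3,0.9,0,0],[0.3,1.3,0,0],[0.3,1.3,0,0]]
  ]
}}

```text
clock: 13.98
ee_pos: [0.5461, 0.0034, 0.0759]
orientation: [-2.249, 1.571, -0.772]
contact_force: [-1.1, -0.7, 3.6]
finger_gap: 0.356
```

```bash
python3 look.py m
```

```text
14.075 [0.5462 0.0034 0.0758] [[-0.0, -0.996, 0.094], [-0.0, 0.094, 0.996], [-1.0, 0.0, -0.0]]
```

View pics/m.png

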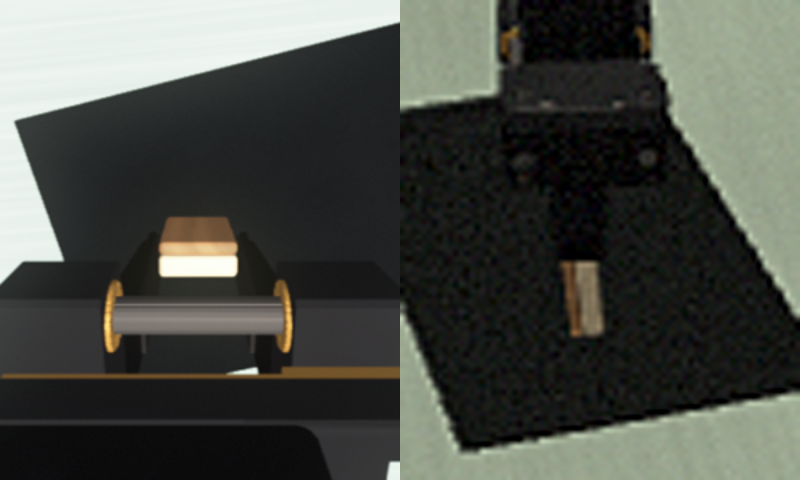

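Emit:
{"method": "step_arm", "body": {
  "targets": [
    [[-0.8,-0.5,0,0],[-1,-3,0,0],[-1,-5,0,0],[-0.8,-5,0,0],[0.1,-5,0,0],[0.2,-4.6,0,0],[0.2,-4.1,0,0],[0.2,-3.6,0,0],[0.2,-3.1,0,0],[0.2,-3.1,0,0]]
  ]
}}

```text
clock: 15.32
ee_pos: [0.5766, 0.0007, 0.0736]
orientation: [1.395, 1.571, 2.871]
contact_force: [0.3, 0.1, 0.1]
finger_gap: 0.358
```

```bash
python3 look.py n
```

```text
15.425 [0.5772 0.0006 0.0738] [[0.0, -0.996, 0.094], [0.0, 0.094, 0.996], [-1.0, -0.0, 0.0]]
```

View pics/n.png

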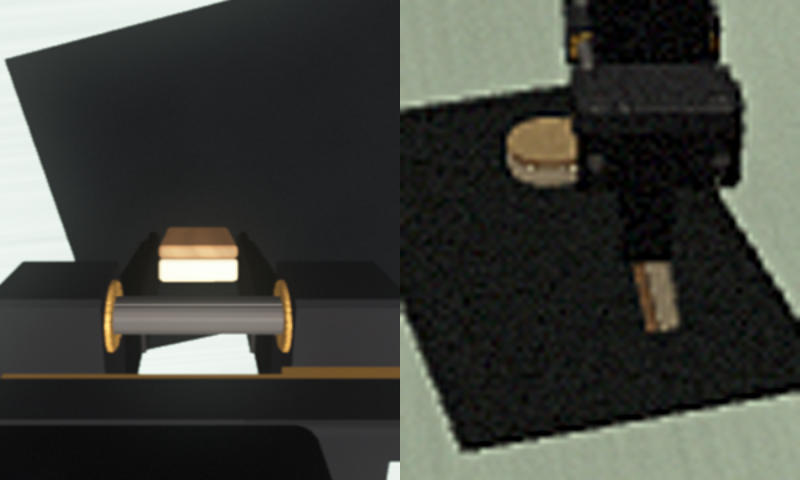

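Emit:
{"method": "step_arm", "body": {
  "targets": [
    [[0.3,0.5,0,0],[0.5,1.0,0,0],[0.7,1.6,0,0],[1.0,2.2,0,0],[1.3,2.7,0,0],[1.6,3.1,0,0],[1.6,3.1,0,0]]
  ]
}}

```text
clock: 16.3
ee_pos: [0.5454, 0.0037, 0.0569]
orientation: [1.445, 1.569, 2.921]
contact_force: [0.2, -0.2, -1.0]
finger_gap: 0.361
```

```bash
python3 look.py o
```

```text
16.4 [0.5461 0.0036 0.0573] [[-0.001, -0.996, 0.094], [0.0, 0.094, 0.996], [-1.0, 0.001, 0.0]]
```

View pics/o.png

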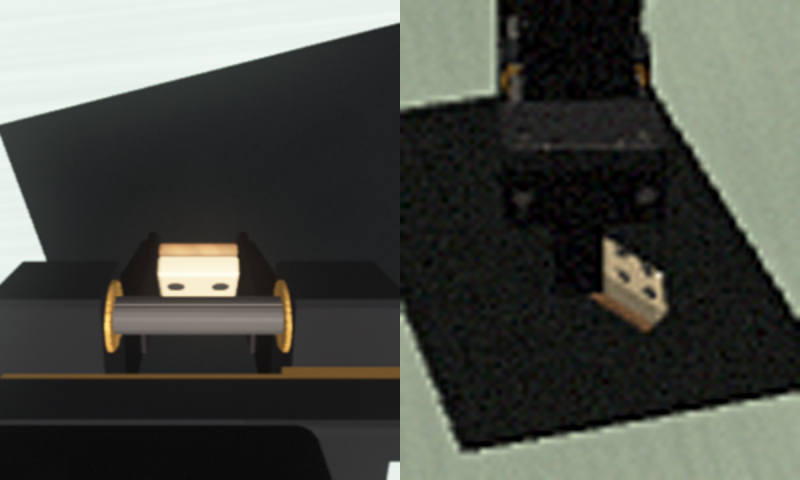

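The dots are now visible and it leans about 45° past upright. I'll keep lowering.

Emit:
{"method": "step_arm", "body": {
  "targets": [
    [[0.4,0.4,0,0],[0.8,0.7,0,0],[1.2,0.9,0,0],[1.6,1.1,0,0],[2.0,1.2,0,0],[2.2,1.2,0,0],[2.2,1.2,0,0]]
  ]
}}

```text
clock: 17.27
ee_pos: [0.5343, 0.0046, 0.0354]
orientation: [1.973, 1.571, -2.834]
contact_force: [-0.1, -0.1, -0.2]
finger_gap: 0.356
```

```bash
python3 look.py q
```

```text
17.375 [0.5345 0.0046 0.0357] [[0.0, -0.996, 0.094], [-0.0, 0.094, 0.996], [-1.0, -0.0, -0.0]]
```

View pics/q.png

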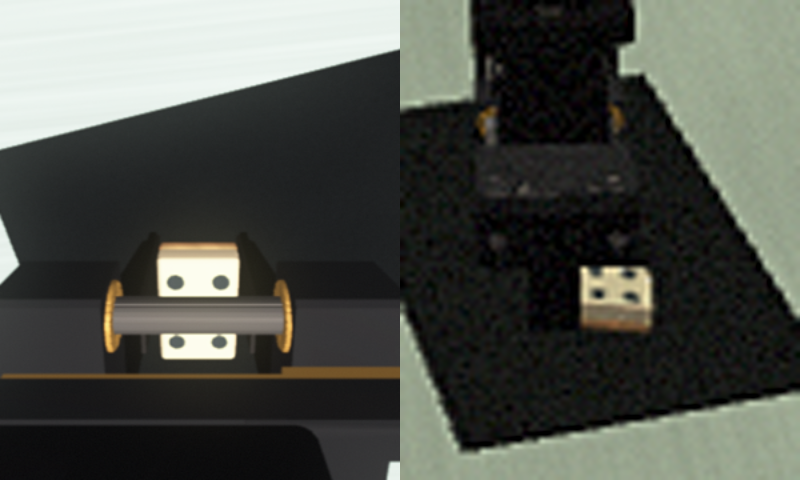

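Nearly flat. I'll lower slightly more, then release and retreat upwards.

Emit:
{"method": "step_arm", "body": {
  "targets": [
    [[0.2,0,0,0],[0.4,0,0,0],[0.4,0,0,0]]
  ]
}}

```text
clock: 17.75
ee_pos: [0.5343, 0.0046, 0.0315]
orientation: [2.103, 1.571, -2.703]
contact_force: [0.2, -0.0, -0.9]
finger_gap: 0.359
```

Emit:
{"method": "step_arm", "body": {
  "targets": [
    [[0,0,0,0],[0,0,0,0],[0,0,0,0],[0,0,0,0]]
  ],
  "grip": 6
}}

```text
clock: 18.25
ee_pos: [0.5344, 0.0046, 0.0317]
orientation: [-1.675, 1.571, -0.199]
contact_force: [-0.4, -0.1, 0.3]
finger_gap: 0.625
```

Emit:
{"method": "step_arm", "body": {
  "targets": [
    [[-1,0,0,0],[-3,0,0,0],[-6,0,0,0],[-11,0,0,0],[-14,-3,0,0],[-14,-6,0,0],[-14,-7,0,0],[-14,-7,0,0]]
  ]
}}

```text
clock: 19.25
ee_pos: [0.6036, -0.002, 0.1711]
orientation: [1.581, 1.569, 3.058]
contact_force: [-0.6, 0.3, -0.2]
finger_gap: 0.633
```

```bash
python3 - <<'E'
from h import *
p=camera_params("wrist")
f=grab_frame("wrist");g=grab_frame("side")
cv2.imwrite("pics/r.png",np.hstack([cv2.resize(f[0:420,0:560,::-1],(448,336)),cv2.resize(g[130:220,245:320,::-1],(280,336),interpolation=cv2.INTER_CUBIC)]))
print(rect("wrist","marker",.020),rect("wrist","disc",.02))
print(observe()["clock"])
E
```

```text
(0.55, ((552.3648071289062, 3.8415145874023438), (33.68549728393555, 52.66216278076172), 84.56045532226562)) (0.89, ((549.6927490234375, 142.10455322265625), (49.88143539428711, 43.879276275634766), 84.56098175048828))
19.45
```

View pics/r.png

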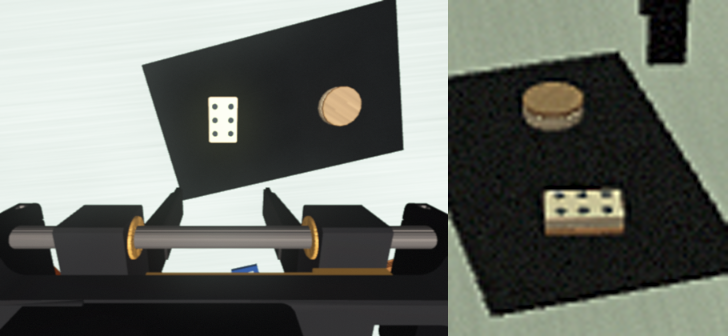

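```bash
python3 -c "
from plant import *
print(sign_off())"
```

```text
the job is handed in; nothing more can be done
None
```

The oblong plaque is turned over and lying flat on the rubber mat, dotted face up and bamboo back underneath. I handed the job in at about 19.5 s of the 51 s allowed.

**How:** I pinched the far end lightly at 3 N and lifted. The plaque only swung partway, because pad friction held it at about 35°, so I swung it further with a few short upward jerks. I then set the hanging end on the mat, pushed it past upright, lowered it while still gripped, released it and moved clear.

**Last checks:**
- **Plaque:** the wrist and side views show all six dots up. It measures about 53 × 34 mm at the expected height, centred near (0.552, 0.004), well inside the mat.
- **Disc:** it reads within about 4 mm of its first position, which is within the measuring error because the last reading includes its visible side.
- **Bottle:** it stayed about half a metre from the work and the arm never went near it. I did not measure it again at the end.
- **Forces:** the readings I saw stayed below about 5 N.
- **Disagreement:** fitting the plaque's height from the wrist camera during the turn read roughly 10 mm too low. I found the mat by force and by looking instead.

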